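# Pull the blind plug from a gearbox with a threaded puller

## Task

The blind plug in the top of the gearbox has to come out. Take the wing-handled puller from the tool stand, screw it gently clockwise into the plug's tapped hole until its collar sits on the plug, draw the plug straight up out of its bore, and stand it upright, with the puller still in it, on the floor of the empty compartment of the parts tray, then let go. Never force it, set the plug down softly, and leave the other tools in the stand and the parts in the tray where they are.

Things in the scene. Friction and masses are not known exactly. Their poses are not given: they have to be found in the camera images.
- puller: Puller: steel rod with a flat wing handle on top and a coarse thread below, upright in one of the stand's three holes, its collar resting on the plate. Origin: centre of the collar's underside; z up the rod, x along the wing. Collar 32 mm across, 4 mm thick. Below it the rod is 14 mm across, its thread (20.4 mm across) ends at z = -14.5 mm, then a coned pilot, 10 to 7 mm across, ends at z = -20.5 mm. 0.22 kg.
- puller_wing (a point): Centre of the puller's wing handle, 43 mm above the puller's origin: a flat-sided block 44 (x) x 14 (y) x 26 mm (z), axes as the puller's. Between collar and wing is a neck 15 mm across and 26 mm long. Turning it in takes a push of only 3 to 8 N and well under 0.1 N m; once the collar is down, both rise at once: a touch more is enough, 0.2 N m or 25 N harms the thread.
- plug: Blind plug: plain round steel plug, 56 mm across, 28 mm tall, its face flush with the gearbox top. Origin: centre of its underside; z up its axis. 0.16 to 0.26 kg. A rubber seal grips it in the bore: about 10 to 20 N, its weight included, draws it out; a hidden dowel keeps it from turning. With the collar down on the face the puller's origin is 28 mm above the plug's; then the turning meets a hard stop.
- plug_mouth (a point): Centre of the tapped hole in the plug's face, 28 mm above its origin. Hole 26 mm across, 22 mm deep, 15.8 mm inside the thread, which begins 4 mm down. Right-hand thread, three starts, 3.8 mm of travel a radian, clockwise goes in, 1 mm play. Where its starts lie is not known: the rod lowered without turning stops with the collar 2 to 11 mm above the face, then takes 0.6 to 2.9 rad to bring it down.
- gearbox: Grey gear reducer, fixed: body 116 x 116 mm on a 160 x 150 mm foot, with a black motor along its +x side (to x = 190 mm). Origin: centre of its underside on the bench; z up. Its top face is 100 mm above the bench; the plug's upright bore, 58 mm across and 28 mm deep, is in the centre of that face.
- stand: Tool stand, fixed: plywood plate 76 (x) x 200 (y) x 10 mm on legs, its top 60 mm above the bench, with three 23 mm square holes along its y axis at y = -65, 0 and 65 mm. Origin: centre of its underside. The wing of the puller lies roughly along its y.
- tray: Grey plastic parts tray, fixed: 210 (x) x 130 (y) x 22 mm, walls 4 mm, a wall across the middle parts it into two compartments (along x). Origin: centre of its underside. Only the compartment on its -x side (towards the robot) is empty.
- tray_cell (a point): Centre of the floor of the tray's empty compartment (98 x 122 mm clear inside), 4 mm above the bench; axes as the tray's; walls reach 18 mm above this floor.
- hexdriver: Another tool in the stand, to be left: hex driver with a round black crossbar 70 mm long and a thin plain shank. Origin: underside of its collar. Its top is 49 mm above the stand's plate.
- drift: Another tool in the stand, to be left: brass drift with a turned wooden knob 34 mm across. Origin: underside of its collar. Its top is 56 mm above the stand's plate.
- bearing: Ball-bearing ring, 52 mm across, 15 mm tall, in the tray's other compartment, to be left. Origin: centre of its underside.
- circlip: Open flat circlip, about 50 mm across, 4 mm thick, in the tray's other compartment, to be left. Origin: centre of its underside.

How it is judged:
By the outcome, as a careful person would: the job done as asked, in the order asked, and still so for the second after the job is handed in, with the robot touching nothing.
It also fails if it takes over 72 s, if anything falls off the work surface, if the arm or the gripper's body presses on something with over 40 N, if the wrist force passes 120 N, or if a joint passes its speed limit or range.

## Robot

A 7-joint arm with a two-finger parallel gripper is mounted at the origin on the work surface. World frame = base frame: x ahead of the robot, y to its left, z up, the work surface at z = 0. Lengths are in m, angles in rad, forces in N, time in s.
With the tool pointing down it reaches from about 0.375 to 0.925 m from the base axis. Payload 3.1 kg.
Tool frame: the origin (TCP) lies midway between the tips of the shut fingers; the grasp point (between the pads) lies 19 mm behind it; z points along the fingers, y is the direction in which the jaws open and shut (so a half turn about z gives the same grasp; the last joint's range is limited). The gripper opens to 85 mm and grips with 20 to 120 N. Pads are 22 mm wide; open, the fingers measure 114 mm over their backs; the gripper's body (76 mm by 85 mm) begins 54 mm behind the grasp point. The pads swing forward as they close: fully open they stand 13 mm farther back than shut.
Start: joints at [-0.098, 0.383, 0.044, 1.598, -0.018, 1.161, -0.05], TCP at [0.65, 0, 0.231] pointing down, gripper open.
Joint ranges: [-2.61, 2.61], [-0.41, 2.15], [-1.48, 1.57], [0, 2.5], [-1.57, 4.71], [0.05, 1.97], [-2.85, 2.85]. Speed limits (rad/s): [2.79, 2.79, 3.14, 3.14, 3.14, 3.14, 3.14].

## Interface

Orientations are given as [roll, pitch, yaw] about the fixed x, y, z axes, in that order (R = Rz(yaw) Ry(pitch) Rx(roll)).
In Python, from rig import bot gives the robot as it stands. The module is installed in compiled form; this text tells all that it offers.
- The arm moves only by the shell command python3 -m creep 'ROWS' [FORCE]. ROWS is a JSON object of lists of equal length, an entry for each row: "dp": the shift along the tool's x, y, z in mm, a list of three; "rot": the turn, a rotation vector about the tool's x, y, z in degrees, a list of three; "fingers": the opening, from 0 (shut) to 1 (fully open). A call has exactly 5 rows; each row shifts and turns the pose as measured when the row begins, along the tool's axes as they then stand; what a row does not reach is not made up. A row lasts 1/8 s, in which the tool goes at most 62.5 mm and 10.7 degrees, less where a joint would pass 70% of its speed; a pose out of reach is approached as far as the arm can. A call is refused whole if a number of a shift passes 62.5 or a number of a turn 10.7, either way. A call with a gripper value outside its range is refused whole. The fingers move at their own pace and stop on an object; FORCE is the grip in N (left out, the last holds). Time passes only in rows, so rows that do not move let the fingers close, or fill a call up. It gives the time, the measured TCP pose, the force and the opening at its end, in the units of the state.
- bot.get_state(): the state, without advancing time (a new reading comes with each control period).
- bot.read_camera(name): name is "scene" or "side" or "wrist"; returns a dict with "pixels" (384x512x3 uint8, blue, green, red), "mtx" (3x3 intrinsics, pixels), "world_from_camera" (4x4, takes a point from camera to world coordinates); the wrist camera has in their place "hand_eye" (4x4, takes a point from camera to tool coordinates, whose origin is the TCP and whose axes are the flange's). Camera axes: x right, y up, looking along -z (the intrinsics and any distortion apply to the point x, -y, -z); pixel columns grow to the right and rows downward; lengths in m; the calibration is good to about 2 mm. A picture is of the moment at which its call begins: read the wrist's pose just before it. There is no depth.
- bot.sign_off(): hands the job in, once; it reports no verdict.
The state is a dict: "time": time; "joints": joint angles; "dq": joint speeds; "joint_efforts": joint torques, N m; "tcp_pos": TCP position; "eef_rot": TCP orientation; "ft_force": force on the tool from outside, world axes, zero at the start; "moment": the same for the moment, N m; "finger_gap": finger opening in m.
Only numpy, scipy, OpenCV 4.12 (cv2) and the standard library are available. Lean on these libraries where they do the work, as an engineer would, in place of code of your own. Each camera call takes 0.05 s, during which the arm holds its last target. There are 200 camera calls.

## Working session

There is one attempt and no reset: what is moved stays moved. The work goes in short steps, Python scripts to look and compute and a shell command to move; the robot and the scene stay as the last step left them, time stands still between calls to the robot, and variables do not carry over. Pictures are saved under pics/ and viewed, about 8 in all and at most 12, crops included, and the job is handed in when it is done.

```bash
mkdir -p pics
cat > h.py <<'E'
import numpy as np,cv2
from rig import bot
from scipy.spatial.transform import Rotation as R
def shot(n,f=None):
    s=bot.get_state(); d=bot.read_camera(n); im=np.array(d["pixels"])
    if n=="wrist":
        T=np.eye(4);T[:3,:3]=R.from_euler('xyz',s["eef_rot"]).as_matrix();T[:3,3]=s["tcp_pos"]
        W=T@np.array(d["hand_eye"])
    else: W=np.array(d["world_from_camera"])
    K=np.array(d["mtx"])
    if f: cv2.imwrite("pics/"+f,im)
    return im,K,W,d
def ray(K,W,u,v):
    c=np.linalg.inv(K)@[u,v,1]; return W[:3,3],W[:3,:3]@[c[0],-c[1],-c[2]]
def onz(K,W,u,v,z):
    o,d=ray(K,W,u,v); return o+d*(z-o[2])/d[2]
def tri(*a):
    A=0;b=0
    for K,W,u,v in a:
        o,d=ray(K,W,u,v);d=d/np.linalg.norm(d);P=np.eye(3)-np.outer(d,d);A=A+P;b=b+P@o
    p=np.linalg.solve(A,b); return p
def proj(K,W,p):
    c=np.linalg.inv(W)@np.r_[p,1]; q=K@[c[0],-c[1],-c[2]]; return q[:2]/q[2]
E
python3 - <<'E'
from h import *
import pickle
np.set_printoptions(precision=4,suppress=True)
print(bot.get_state())
o={}
for n in("scene","side","wrist"):
    im,K,W,d=shot(n,n+"0.png"); o[n]=(im,K,W); print(n,[k for k in d],K.tolist(),W)
    print({k:v for k,v in d.items() if k not in("pixels","mtx","world_from_camera")})
pickle.dump(o,open("o0.pkl","wb"))
E
```

```text
{'time': 0.0, 'joints': array([-0.0978,  0.3838,  0.0438,  1.5996, -0.0179,  1.1612, -0.0499]), 'dq': array([-0.0028, -0.0003, -0.0008,  0.0008,  0.0008, -0.0013,  0.    ]), 'joint_efforts': array([ -0.0008, -43.3466,   1.0243, -24.9514,   0.0106,   0.0113,
        -0.    ]), 'tcp_pos': array([ 0.6491, -0.    ,  0.2299]), 'eef_rot': array([-3.139 ,  0.0001,  1.5709]), 'ft_force': array([ 0.4136, -0.6252,  0.0578]), 'moment': array([-0.0003,  0.0059,  0.0037]), 'finger_gap': 0.08528281613337241}
scene ['pixels', 'mtx', 'world_from_camera'] [[349.26283114592206, 0.0, 253.2454254949089], [0.0, 349.26283114592206, 193.12103560666273], [0.0, 0.0, 1.0]] [[-0.6062 -0.5575  0.5672  1.0114]
 [ 0.7952 -0.418   0.4392  0.3872]
 [-0.0077  0.7173  0.6967  0.7009]
 [ 0.      0.      0.      1.    ]]
{}
side ['pixels', 'mtx', 'world_from_camera'] [[386.78421053997965, 0.0, 260.65318451846406], [0.0, 386.78421053997965, 191.4928616843673], [0.0, 0.0, 1.0]] [[ 0.8934  0.2953 -0.3385  0.1471]
 [-0.449   0.5674 -0.6902 -0.8053]
 [-0.0118  0.7686  0.6396  0.8312]
 [ 0.      0.      0.      1.    ]]
{}
wrist ['pixels', 'mtx', 'hand_eye'] [[331.9921895516323, 0.0, 253.23981293724887], [0.0, 331.9921895516323, 191.7637212348589], [0.0, 0.0, 1.0]] [[ 1.     -0.0012  0.002   0.6492]
 [ 0.0005  0.9515  0.3076  0.0794]
 [-0.0023 -0.3076  0.9515  0.3745]
 [ 0.      0.      0.      1.    ]]
{'hand_eye': array([[ 0.0005,  0.9515,  0.3075,  0.0794],
       [ 1.    , -0.0004, -0.0003, -0.0003],
       [-0.0001,  0.3075, -0.9515, -0.1445],
       [ 0.    ,  0.    ,  0.    ,  1.    ]])}
```

View pics/scene0.png

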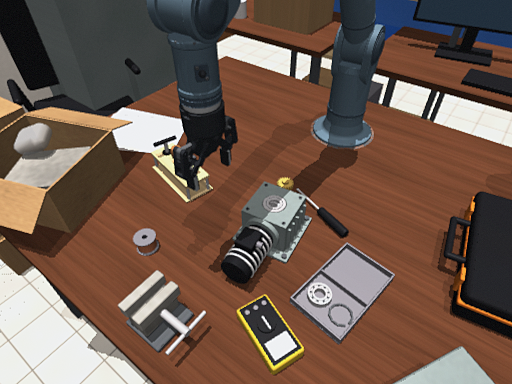

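View pics/side0.png

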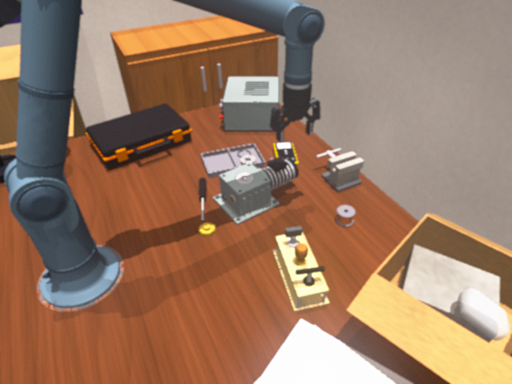

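Scene and side views: plug at (274,204) scene / (245,174) side. The stand is at about (300,268) side, with the puller at its far end at (293,233). The empty tray cell is at (358,268) scene / (218,163) side.

Run:
```python
from h import *
import pickle
np.set_printoptions(precision=4,suppress=True)
o=pickle.load(open("o0.pkl","rb"))
S=o["scene"][1:];D=o["side"][1:]
print("plug tri",tri((*S,274,204),(*D,243.5,173)), onz(*S,274,204,.1),onz(*D,243.5,173,.1))
print("puller wing top",onz(*D,293,231,.116))
print("drift",onz(*D,301,249,.116),"hex",onz(*D,310,271,.109))
for p in((276.5,237),(302,235),(328,297),(293,307)): print("stand c",onz(*D,*p,.06))
for p in ((348,244),(394,272),(337,338),(291,299)): print("tray c",onz(*S,*p,.022))
```

```text
plug tri [0.525  0.0765 0.108 ] [0.5221 0.0708 0.1   ] [0.527  0.0898 0.1   ]
puller wing top [ 0.528  -0.2138  0.116 ]
drift [ 0.5143 -0.2758  0.116 ] hex [ 0.5011 -0.3387  0.109 ]
stand c [ 0.5064 -0.1665  0.06  ]
stand c [ 0.572 -0.192  0.06 ]
stand c [ 0.5216 -0.3911  0.06  ]
stand c [ 0.4351 -0.377   0.06  ]
tray c [0.4617 0.2498 0.022 ]
tray c [0.4713 0.3681 0.022 ]
tray c [0.6833 0.336  0.022 ]
tray c [0.6673 0.2191 0.022 ]
```

View pics/wrist0.png

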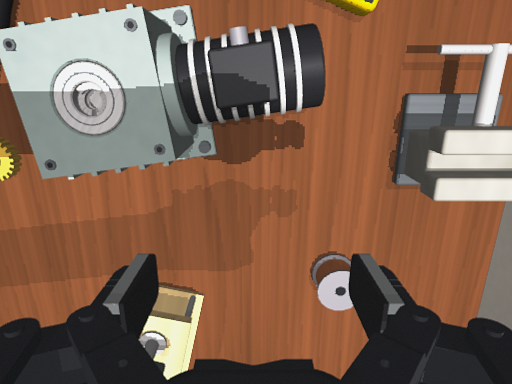

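The wrist view shows the plug at (89,97), the motor, and a sliver of the stand at (165,330). I'm moving over the puller and turning to line up with the stand.

```bash
python3 -m creep '{"dp":[[-45,-30,0],[-45,-30,0],[-45,-30,0],[-45,-30,0],[0,0,0]],"rot":[[0,0,0],[0,0,0],[0,0,0],[0,0,0],[0,0,0]],"fingers":[1,1,1,1,1]}' 40
python3 -m creep '{"dp":[[0,0,0],[0,0,0],[0,0,0],[0,0,0],[0,0,0]],"rot":[[0,0,5],[0,0,5],[0,0,5],[0,0,0],[0,0,0]],"fingers":[1,1,1,1,1]}'
python3 - <<'E'
from h import *
import pickle
np.set_printoptions(precision=4,suppress=True)
print(bot.get_state())
pickle.dump(shot("wrist","w1.png")[:3],open("w1.pkl","wb"))
E
```

```text
time: 0.78
tcp_pos: [0.525, -0.1839, 0.2275]
eef_rot: [-3.136, -0.001, 1.574]
ft_force: [0.8, -1.2, 0.8]
finger_gap: 0.0854
time: 1.4
tcp_pos: [0.5255, -0.1804, 0.2262]
eef_rot: [-3.134, -0.002, 1.308]
ft_force: [-0.6, 0.3, 0.2]
finger_gap: 0.0853
{'time': 1.4, 'joints': array([ 0.1146,  0.2145,  0.1624,  1.834 , -0.0407,  1.1038,  0.0294]), 'dq': array([-0.0031,  0.004 , -0.0065,  0.0003, -0.0009, -0.0003,  0.0027]), 'joint_efforts': array([  0.0262, -34.1144,   1.2623, -24.1862,   0.0063,   0.0294,
        -0.0084]), 'tcp_pos': array([ 0.5255, -0.1804,  0.2262]), 'eef_rot': array([-3.134 , -0.002 ,  1.3083]), 'ft_force': array([-0.6479,  0.267 ,  0.218 ]), 'moment': array([0.0116, 0.0157, 0.002 ]), 'finger_gap': 0.08529955982053526}
```

View pics/w1.png

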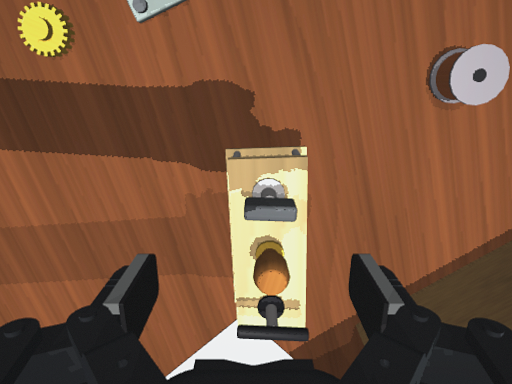

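The wrist view shows the stand with the puller's collar at (268,188) and its grey wing at (270,209). The drift knob is at (270,275) and the crossbar at (272,332). The wing appears to lie across the plate, not along stand y as the text says, so I'm zooming in to check.

Run:
```python
import cv2
im=cv2.imread("pics/w1.png")[140:345,215:325]
cv2.imwrite("pics/w1c.png",cv2.resize(im,None,fx=2.9,fy=2.9,interpolation=cv2.INTER_CUBIC))
im=cv2.imread("pics/side0.png")[220:315,265:335]
cv2.imwrite("pics/s0c.png",cv2.resize(im,None,fx=6,fy=6,interpolation=cv2.INTER_CUBIC))
a=cv2.imread("pics/w1c.png");b=cv2.imread("pics/s0c.png")
import numpy as np
h=594;c=np.zeros((h,a.shape[1]+b.shape[1],3),np.uint8);c[:min(h,a.shape[0]),:a.shape[1]]=a[:h];c[:b.shape[0],a.shape[1]:]=b[:h];cv2.imwrite("pics/c1.png",c);print(c.shape)
```

```text
(594, 739, 3)
```

View pics/c1.png

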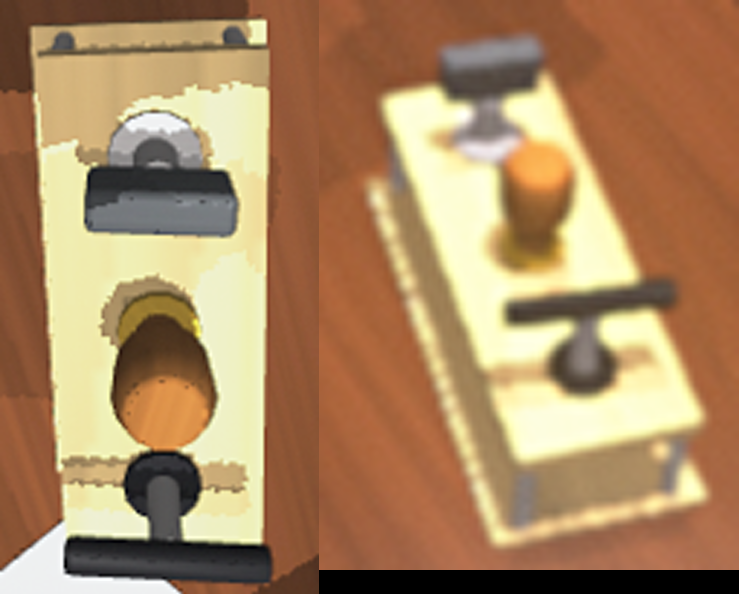

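The crop confirms it: the wing lies along the plate's x, across the row of tools. The text's note is only "roughly" right, so I follow the image. The jaws therefore have to close along the stand's y, partly open so they clear the drift knob. I'm turning the tool −90°, which also leaves J7 plenty of clockwise room, and then taking a second view.

```bash
python3 -m creep '{"dp":[[0,0,0],[0,0,0],[0,0,0],[0,0,0],[0,0,0]],"rot":[[0,0,-10],[0,0,-10],[0,0,-10],[0,0,-10],[0,0,-10]],"fingers":[1,1,1,1,1]}' 40
python3 -m creep '{"dp":[[0,0,0],[0,0,0],[0,0,0],[0,0,0],[0,0,0]],"rot":[[0,0,-10],[0,0,-10],[0,0,-10],[0,0,-10],[0,0,0]],"fingers":[1,1,1,1,0.45]}'
python3 - <<'E'
from h import *
import pickle
np.set_printoptions(precision=4,suppress=True)
s=bot.get_state();print(s["joints"],s["tcp_pos"],s["eef_rot"])
r=shot("wrist","w2.png")[:3];pickle.dump(r,open("w2.pkl","wb"))
w1=pickle.load(open("w1.pkl","rb"))
p=onz(*w1[1:],270.9,212.4,.116);print(p,proj(*r[1:],p))
def wing(name,im,c):
    x0,y0=int(c[0])-45,int(c[1])-45
    sub=im[y0:y0+90,x0:x0+90]; h=cv2.cvtColor(sub,cv2.COLOR_BGR2HSV)
    m=((h[...,1]<60)&(h[...,2]>60)&(h[...,2]<170)).astype(np.uint8)
    n,l,st,ce=cv2.connectedComponentsWithStats(m)
    for i in range(1,n):
        if st[i,4]>100:
            q=np.argwhere(l==i)[:,::-1].astype(np.float32); print(name,st[i],ce[i]+[x0,y0],cv2.minAreaRect(q+np.float32([x0,y0])))
    return sub,m
a=wing("w1",w1[0],(271,209)); c=proj(*r[1:],p); b=wing("w2",r[0],c)
v=np.hstack([a[0],a[1][...,None].repeat(3,2)*255,b[0],b[1][...,None].repeat(3,2)*255])
v=cv2.resize(v,None,fx=2.2,fy=2.2,interpolation=cv2.INTER_NEAREST)
f=np.zeros((v.shape[0]+384,max(v.shape[1],512),3),np.uint8);f[:v.shape[0],:v.shape[1]]=v;f[v.shape[0]:,:512]=r[0];cv2.imwrite("pics/c2.png",f);print(f.shape)
E
```

```text
time: 2.08
tcp_pos: [0.526, -0.1789, 0.2259]
eef_rot: [-3.139, -0.008, 2.215]
ft_force: [-0.1, -0.1, -0.2]
finger_gap: 0.0851
time: 2.7
tcp_pos: [0.5264, -0.1779, 0.2256]
eef_rot: [3.138, -0.008, 2.941]
ft_force: [0.0, -0.1, 0.2]
finger_gap: 0.0702
[ 0.2707  0.2182 -0.0196  1.826   0.0011  1.1058  1.621 ] [ 0.5264 -0.1779  0.2256] [ 3.1379 -0.0081  2.9406]
[ 0.533  -0.2036  0.116 ] [222.6731 203.0138]
w1 [ 26  19  33  16 256] [267.3984 193.2148] ((268.1907653808594, 190.68455505371094), (32.30963897705078, 14.232221603393555), 2.8624050617218018)
w1 [ 18  42  53  16 772] [270.4754 213.0933] ((270.0, 213.5), (15.0, 52.0), 90.0)
w2 [ 36  10  26  59 882] [223.2052 199.542 ] ((224.59552001953125, 197.2471923828125), (22.469757080078125, 58.68682861328125), 5.440331935882568)
(582, 792, 3)
```

View pics/c2.png

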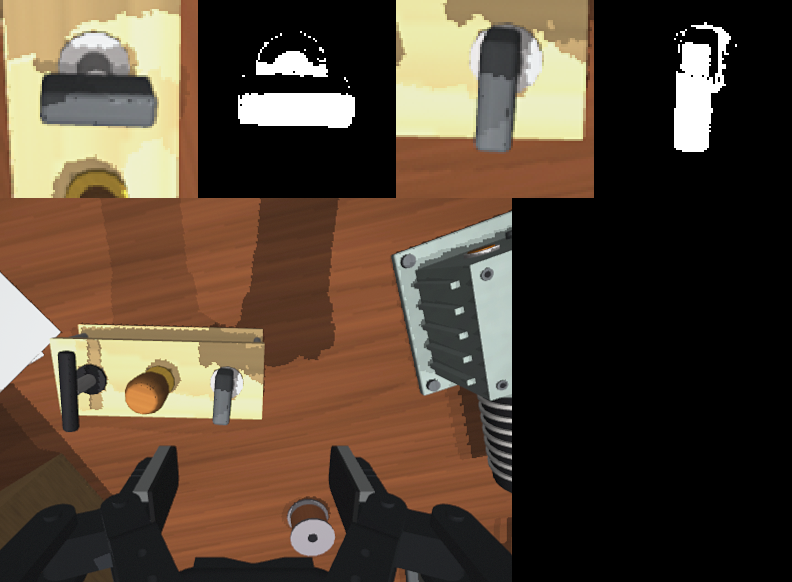

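Run:
```python
from h import *
import pickle
np.set_printoptions(precision=4,suppress=True)
a=pickle.load(open("w1.pkl","rb"))[1:];b=pickle.load(open("w2.pkl","rb"))[1:]
E1=(297.2,214.3);E2=(221.1,226.6);C1=(269.4,193.1);C2=(227,185.3)
print("wing +x end top",tri((*a,*E1),(*b,*E2)),onz(*a,*E1,.116),onz(*b,*E2,.116))
print("wing -x end w1",onz(*a,244,213.8,.116))
print("collar",tri((*a,*C1),(*b,*C2)),onz(*a,*C1,.064),onz(*b,*C2,.064))
print("plate corners w1",[onz(*a,215+x/2.9,140+y/2.9,.06) for x,y in((31,52),(267,46))])
print("plate corners w2",[onz(*b,*q,.06) for q in((51,340-198),(265,345-198),(263,418-198))])
s=bot.get_state();Rm=R.from_euler('xyz',s["eef_rot"]).as_matrix();print(Rm)
o=pickle.load(open("o0.pkl","rb"))["wrist"]; im=o[0][40:160,30:150]
g=cv2.GaussianBlur(cv2.cvtColor(im,cv2.COLOR_BGR2GRAY),(3,3),0)
for t in (30,60,90):
  e=cv2.Canny(g,t/2,t); cs,_=cv2.findContours(e,cv2.RETR_LIST,cv2.CHAIN_APPROX_NONE)
  for c in cs:
    if len(c)>70:
      q=cv2.fitEllipse(c); print(t,len(c),np.array(q[0])+[30,40],q[1],onz(*o[1:],q[0][0]+30,q[0][1]+40,.1))
```

```text
wing +x end top [ 0.5532 -0.2101  0.1164] [ 0.5535 -0.2108  0.116 ] [ 0.553  -0.2096  0.116 ]
wing -x end w1 [ 0.5113 -0.1992  0.116 ]
collar [ 0.5336 -0.2041  0.0633] [ 0.5337 -0.2041  0.064 ] [ 0.5333 -0.2038  0.064 ]
plate corners w1 [array([ 0.5019, -0.1605,  0.06  ]), array([ 0.5772, -0.1785,  0.06  ])]
plate corners w2 [array([ 0.4603, -0.356 ,  0.06  ]), array([ 0.5049, -0.161 ,  0.06  ]), array([ 0.5772, -0.1769,  0.06  ])]
[[-0.9796  0.2006 -0.0072]
 [ 0.2006  0.9797  0.0052]
 [ 0.0081  0.0036 -1.    ]]
30 224 [ 88.6595 100.8786] (56.84839630126953, 66.7113265991211) [0.517  0.0669 0.1   ]
30 579 [88.2119 98.1055] (38.05549621582031, 45.176387786865234) [0.517 0.069 0.1  ]
30 167 [87.2533 98.3095] (47.25314712524414, 55.85964584350586) [0.5162 0.0688 0.1   ]
30 157 [86.017  87.5881] (46.9893798828125, 59.301788330078125) [0.5165 0.077  0.1   ]
30 727 [88.8871 96.9719] (72.60474395751953, 88.58309173583984) [0.5177 0.0699 0.1   ]
60 241 [87.7577 97.584 ] (71.35712432861328, 82.55689239501953) [0.5167 0.0694 0.1   ]
60 220 [ 88.6783 101.072 ] (56.85417175292969, 66.44165039062
[... 191 characters left out ...]
.1   ]
60 157 [86.017  87.5881] (46.9893798828125, 59.301788330078125) [0.5165 0.077  0.1   ]
60 482 [89.1227 95.3336] (68.81574249267578, 92.06421661376953) [0.5181 0.0711 0.1   ]
90 241 [87.7577 97.584 ] (71.35712432861328, 82.55689239501953) [0.5167 0.0694 0.1   ]
90 220 [ 88.6783 101.072 ] (56.85417175292969, 66.441650390625) [0.517  0.0667 0.1   ]
90 579 [88.2119 98.1055] (38.05549621582031, 45.176387786865234) [0.517 0.069 0.1  ]
90 227 [87.6512 98.1698] (48.11603927612305, 56.03938674926758) [0.5166 0.069  0.1   ]
90 157 [86.017  87.5881] (46.9893798828125, 59.301788330078125) [0.5165 0.077  0.1   ]
90 482 [89.1227 95.3336] (68.81574249267578, 92.06421661376953) [0.5181 0.0711 0.1   ]
```

Both views agree on the puller. The collar axis is at (0.5335, −0.204), with the collar top triangulated at z = 0.063 and the wing top at 0.116 (expected 0.064 and 0.116). The wing's yaw is about −14°. I'm going above it now.

```bash
python3 -m creep '{"dp":[[-6,-12,20],[-6,-12,30],[0,0,30],[0,0,0],[0,0,0]],"rot":[[0.2,-0.4,2],[0,0,0.5],[0,0,0],[0,0,0],[0,0,0]],"fingers":[0.4,0.4,0.4,0.4,0.4]}' 40
cat >> h.py <<'E'
def to(p,yaw=None):
    "shift (mm) in tool axes to p, tilt+yaw fix (deg)"
    s=bot.get_state();Rm=R.from_euler('xyz',s["eef_rot"]).as_matrix()
    y=s["eef_rot"][2] if yaw is None else yaw
    T=R.from_euler('xyz',[np.pi,0,y]).as_matrix()
    print("t%.2f"%s["time"],"tcp",np.round(s["tcp_pos"],4),"yaw",round(s["eef_rot"][2],3),"gap",round(s["finger_gap"],4),"F",np.round(s["ft_force"],1),"M",np.round(s["moment"],3),"q",np.round(s["joints"],2))
    print("shift mm",np.round(Rm.T@(np.array(p)-s["tcp_pos"])*1e3,1),"rot",np.round(np.degrees(R.from_matrix(Rm.T@T).as_rotvec()),2))
E
python3 -c "
from h import *
to([.5335,-.204,.083],np.pi-np.radians(14))"
```

```text
time: 3.38
tcp_pos: [0.5352, -0.2046, 0.146]
eef_rot: [-3.141, 0.004, 2.885]
ft_force: [-1.0, 0.9, 0.4]
finger_gap: 0.0344
t3.38 tcp [ 0.5352 -0.2046  0.146 ] yaw 2.885 gap 0.0344 F [-1.   0.9  0.4] M [ 0.023  0.03  -0.014] q [ 0.29  0.33  0.    1.86 -0.    0.94  1.61]
shift mm [ 2.1  0.2 63. ] rot [-0.02  0.22 -0.7 ]
```

```bash
python3 -m creep '{"dp":[[2,0,15],[0,0,20],[0,0,18],[0,0,10],[0,0,0]],"rot":[[0,0.2,0],[0,0,0],[0,0,0],[0,0,0],[0,0,0]],"fingers":[0.4,0.4,0.4,0.4,0.4]}' 40
python3 -m creep '{"dp":[[0,0,0],[0,0,0],[0,0,0],[0,0,0],[0,0,0]],"rot":[[0,0,0],[0,0,0],[0,0,0],[0,0,0],[0,0,0]],"fingers":[0,0,0,0,0]}' 50
python3 -c "
from h import *
to([.5335,-.204,.13],np.pi-np.radians(14))"
```

```text
time: 4.0
tcp_pos: [0.5362, -0.2042, 0.0833]
eef_rot: [-3.141, 0.007, 2.885]
ft_force: [0.4, 0.0, -0.4]
finger_gap: 0.0339
time: 4.62
tcp_pos: [0.5363, -0.2042, 0.0838]
eef_rot: [-3.141, 0.007, 2.884]
ft_force: [-0.6, -0.5, -1.9]
finger_gap: 0.0135
t4.62 tcp [ 0.5363 -0.2042  0.0838] yaw 2.884 gap 0.0135 F [-0.6 -0.5 -1.9] M [ 0.049 -0.028 -0.047] q [ 0.29  0.41 -0.    1.9   0.    0.82  1.61]
shift mm [  2.4  -0.5 -46.2] rot [-0.02  0.42 -0.73]
```

```bash
python3 -m creep '{"dp":[[0,0,0],[0,0,0],[2.5,-0.4,0],[0.5,0,0],[0,0,0]],"rot":[[0,0,0],[0,0,0],[0,0.4,-0.5],[0,0,0],[0,0,0]],"fingers":[0.3,0.3,0.3,0.3,0.3]}' 40
python3 -c "
from h import *
to([.5335,-.204,.083],np.pi-np.radians(14))"
```

```text
time: 5.25
tcp_pos: [0.5348, -0.2043, 0.0854]
eef_rot: [-3.141, 0.003, 2.894]
ft_force: [0.4, 0.9, 0.0]
finger_gap: 0.0255
t5.25 tcp [ 0.5348 -0.2043  0.0854] yaw 2.894 gap 0.0255 F [0.4 0.9 0. ] M [0.007 0.021 0.008] q [ 0.29  0.41 -0.    1.9   0.    0.83  1.61]
shift mm [ 1.3 -0.   2.4] rot [-0.02  0.2  -0.2 ]
```

```bash
python3 -m creep '{"dp":[[2,0,2],[0.5,0,1],[0,0,0],[0,0,0],[0,0,0]],"rot":[[0,0.2,0],[0,0.1,0],[0,0,0],[0,0,0],[0,0,0]],"fingers":[0.3,0.3,0,0,0]}' 60
python3 -m creep '{"dp":[[0,0,0],[0,0,0],[0,0,-3],[0,0,-12],[0,0,-20]],"rot":[[0,0,0],[0,0,0],[0,0,0],[0,0,0],[0,0,0]],"fingers":[0,0,0,0,0]}' 60
python3 -c "
from h import *
to([.5335,-.204,.2],np.pi-np.radians(14))"
```

```text
time: 5.88
tcp_pos: [0.5323, -0.2035, 0.0822]
eef_rot: [-3.141, -0.002, 2.894]
ft_force: [0.5, -0.1, -0.6]
finger_gap: 0.0132
time: 6.5
tcp_pos: [0.5296, -0.2029, 0.1157]
eef_rot: [-3.141, -0.009, 2.894]
ft_force: [-0.1, -0.1, -1.9]
finger_gap: 0.0132
t6.50 tcp [ 0.5296 -0.2029  0.1157] yaw 2.894 gap 0.0132 F [-0.1 -0.1 -1.9] M [-0.018 -0.034  0.005] q [ 0.29  0.37 -0.    1.89  0.    0.9   1.61]
shift mm [ -3.3  -0.1 -84.3] rot [-0.01 -0.5  -0.2 ]
```

The puller is held and its weight shows (about −2 N). I'm lifting it and carrying it toward the plug, stopping short for a close look.

```bash
python3 -m creep '{"dp":[[0,0,-35],[0,0,-35],[0,0,-15],[5,45,0],[5,55,0]],"rot":[[0,-0.3,0],[0,-0.2,0],[0,0,0],[0,0,0],[0,0,0]],"fingers":[0,0,0,0,0]}' 60
python3 -m creep '{"dp":[[5,55,0],[5,50,0],[5,40,0],[0,10,0],[0,0,0]],"rot":[[0,0,0],[0,0,0],[0,0,0],[0,0,0],[0,0,0]],"fingers":[0,0,0,0,0]}'
python3 - <<'E'
from h import *
import pickle
to([.5168,.0695,.2],np.pi-np.radians(14))
r=shot("wrist","w3.png")[:3];pickle.dump(r,open("w3.pkl","wb"))
print(proj(*r[1:],[.5168,.0695,.1]))
E
```

```text
time: 7.12
tcp_pos: [0.5438, -0.1093, 0.2063]
eef_rot: [-3.138, 0.002, 2.88]
ft_force: [-0.0, 0.5, -3.1]
finger_gap: 0.0133
time: 7.75
tcp_pos: [0.5667, 0.0546, 0.2035]
eef_rot: [-3.138, -0.004, 2.888]
ft_force: [-0.5, -0.5, -2.1]
finger_gap: 0.013
t7.75 tcp [0.5667 0.0546 0.2035] yaw 2.888 gap 0.013 F [-0.5 -0.5 -2.1] M [-0.021  0.01   0.065] q [-0.04  0.27 -0.15  1.81  0.05  1.07  1.11]
shift mm [52.1  1.9  3.6] rot [-0.2  -0.22 -0.52]
[255.65564964 123.80311716]
```

View pics/w3.png

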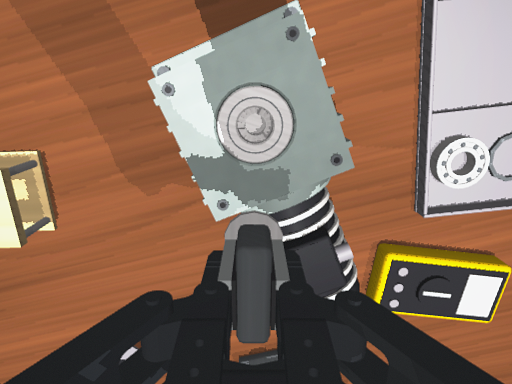

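The wrist view shows the plug at (255,124) with its tapped hole at (254,124), the held puller's collar arc topping out at (254,212), and the wing at x≈254. I'm fitting the circles.

Run:
```python
from h import *
import pickle
np.set_printoptions(precision=4,suppress=True)
im,K,W=pickle.load(open("w3.pkl","rb")); s=bot.get_state()
g=cv2.cvtColor(im,cv2.COLOR_BGR2GRAY)
x0,y0=205,75; e=cv2.Canny(cv2.GaussianBlur(g[y0:y0+100,x0:x0+100],(3,3),0),20,50)
pts=np.argwhere(e)[:,::-1]; c=np.array([50.,49.])
for lo,hi in((33,44),(20,29),(10,19)):
    cc=c.copy()
    for _ in range(5):
        d=np.hypot(*(pts-cc).T); q=pts[(d>lo)&(d<hi)].astype(np.float32); f=cv2.fitEllipse(q); cc=np.array(f[0])
    print(lo,len(q),cc+[x0,y0],np.array(f[1]),onz(K,W,*(cc+[x0,y0]),.1))
# two-view height check with wrist0
o=pickle.load(open("o0.pkl","rb"))["wrist"]
print("tri plug",tri((*o[1:],88.0,97.9),(K,W,255.3,124)))
# collar: where it should be
Rm=R.from_euler('xyz',s["eef_rot"]).as_matrix()
for dx in(-2,0,2):
  c0=s["tcp_pos"]+Rm@[dx*1e-3,0,.0182]   # collar top
  th=np.radians([-90,0,90,180]); P=[proj(K,W,c0+Rm@[.016*np.cos(t),.016*np.sin(t),0]) for t in th]
  print(dx,np.round(P,1).tolist())
print(np.round(g[200:250:2,254],0)); print("row 235",[ (x,int(g[235,x])) for x in range(215,295,2)])
```

```text
33 594 [254.8059 123.6386] [78.0148 80.0795] [0.5165 0.0689 0.1   ]
20 339 [256.0949 122.9274] [51.384  53.3491] [0.5163 0.07   0.1   ]
10 259 [256.512 122.906] [32.5591 32.7539] [0.5163 0.0703 0.1   ]
tri plug [0.5169 0.0692 0.1   ]
-2 [[221.9, 242.0], [251.4, 214.6], [280.9, 242.1], [251.4, 268.0]]
0 [[221.8, 238.7], [251.4, 211.1], [281.0, 238.7], [251.4, 264.9]]
2 [[221.7, 235.3], [251.4, 207.5], [281.1, 235.4], [251.4, 261.7]]
[143 149 147 175 211 151 113 153 151 152 152 153 109  49  51  52  51  53
  50  52  53  52  52  57  62]
row 235 [(215, 112), (217, 112), (219, 112), (221, 110), (223, 106), (225, 149), (227, 148), (229, 149), (231, 143), (233, 145), (235, 149), (237, 112), (239, 49), (241, 51), (243, 52), (245, 53), (247, 52), (249, 52), (251, 51), (253, 52), (255, 53), (257, 53), (259, 53), (261, 53), (263, 53), (265, 51), (267, 48), (269, 42), (271, 156), (273, 151), (275, 155), (277, 151), (279, 147), (281, 150), (283, 98), (285, 92), (287, 157), (289, 223), (291, 252), (293, 250)]
```

Plug centre: two views triangulate to z = 0.100 and (0.5163, 0.0688). The camera puts the puller axis within about 1 mm of the TCP. I'm moving over the hole.

```bash
python3 -m creep '{"dp":[[26,1,0],[24,0,0],[3,0,20],[0,0,18],[0,0,0]],"rot":[[0,-0.2,-0.3],[0,0,0],[0,0,0],[0,0,0],[0,0,0]],"fingers":[0,0,0,0,0]}' 60
python3 -c "
from h import *
to([.5154,.0689,.15],np.pi-np.radians(14))"
```

```text
time: 8.43
tcp_pos: [0.5136, 0.0543, 0.1643]
eef_rot: [-3.132, -0.001, 2.872]
ft_force: [0.6, -0.7, -2.0]
finger_gap: 0.0135
t8.43 tcp [0.5136 0.0543 0.1643] yaw 2.872 gap 0.0135 F [ 0.6 -0.7 -2. ] M [0.009 0.015 0.007] q [-0.05  0.22 -0.16  1.97  0.05  0.96  1.07]
shift mm [ 2.1 14.7 14.2] rot [-0.57 -0.04 -1.44]
```

```bash
python3 -m creep '{"dp":[[1,8,4],[1,6,4],[0,2,3],[0,0,0],[0,0,0]],"rot":[[-0.3,0,-0.5],[-0.3,0,-0.4],[0,0,0],[0,0,0],[0,0,0]],"fingers":[0,0,0,0,0]}' 60
python3 -c "
from h import *
to([.5154,.0689,.146],np.pi-np.radians(14))"
```

```text
time: 9.05
tcp_pos: [0.5182, 0.0697, 0.1547]
eef_rot: [3.139, 0.003, 2.886]
ft_force: [-0.8, 0.3, -2.0]
finger_gap: 0.0133
t9.05 tcp [0.5182 0.0697 0.1547] yaw 2.886 gap 0.0133 F [-0.8  0.3 -2. ] M [ 0.021 -0.001  0.006] q [-0.06  0.24 -0.17  1.97  0.05  0.94  1.06]
shift mm [ 2.5 -1.5  8.7] rot [ 0.13  0.18 -0.66]
```

```bash
python3 -m creep '{"dp":[[2,-1,2],[0,0,2],[0,0,0],[0,0,0],[0,0,0]],"rot":[[0.1,0.1,0],[0,0,0],[0,0,0],[0,0,0],[0,0,0]],"fingers":[0,0,0,0,0]}' 60
python3 - <<'E'
from h import *
to([.5154,.0689,.146],np.pi-np.radians(14))
im,K,W,_=shot("wrist","w4.png")
cv2.imwrite("pics/w4c.png",cv2.resize(im[80:280,160:360],None,fx=2.5,fy=2.5))
E
```

```text
time: 9.68
tcp_pos: [0.5159, 0.0689, 0.1507]
eef_rot: [3.141, 0.002, 2.885]
ft_force: [0.1, -0.3, -2.3]
finger_gap: 0.0129
t9.68 tcp [0.5159 0.0689 0.1507] yaw 2.885 gap 0.0129 F [ 0.1 -0.3 -2.3] M [ 0.008 -0.028  0.003] q [-0.06  0.24 -0.17  1.98  0.05  0.93  1.06]
shift mm [ 0.5 -0.2  4.7] rot [ 0.02  0.09 -0.68]
```

View pics/w4c.png

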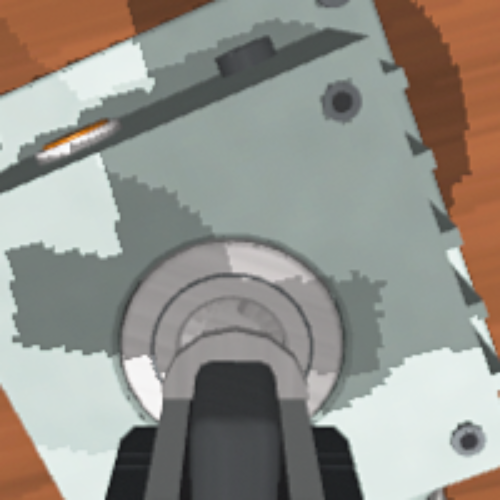

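The crop shows the collar (centre x≈235) lined up with the plug (centre x≈233), with the hole just behind it. I'm lowering in small steps without turning.

```bash
python3 -m creep '{"dp":[[0.4,0,3.5],[0,0,3.5],[0,0,3.5],[0,0,2.5],[0,0,0]],"rot":[[0,0,0],[0,0,0],[0,0,0],[0,0,0],[0,0,0]],"fingers":[0,0,0,0,0]}' 60
python3 -c "
from h import *
to([.5154,.0689,.13],np.pi-np.radians(14))"
```

```text
time: 10.35
tcp_pos: [0.5153, 0.069, 0.1365]
eef_rot: [3.141, 0.001, 2.885]
ft_force: [0.2, -0.4, -1.4]
finger_gap: 0.0132
t10.35 tcp [0.5153 0.069  0.1365] yaw 2.885 gap 0.0132 F [ 0.2 -0.4 -1.4] M [0.007 0.032 0.018] q [-0.06  0.26 -0.17  1.99  0.06  0.9   1.05]
shift mm [-0.1 -0.1  6.5] rot [ 0.01  0.06 -0.68]
```

```bash
python3 -m creep '{"dp":[[0,0,1.5],[0,0,1.5],[0,0,1.5],[0,0,1],[0,0,0]],"rot":[[0,0,0],[0,0,0],[0,0,0],[0,0,0],[0,0,0]],"fingers":[0,0,0,0,0]}' 60
python3 -c "
from h import *
to([.5154,.0689,.122],np.pi-np.radians(14))"
```

```text
time: 10.98
tcp_pos: [0.5165, 0.0688, 0.1313]
eef_rot: [3.141, 0.003, 2.885]
ft_force: [0.1, 0.8, -2.0]
finger_gap: 0.013
t10.97 tcp [0.5165 0.0688 0.1313] yaw 2.885 gap 0.013 F [ 0.1  0.8 -2. ] M [-0.053 -0.09  -0.004] q [-0.06  0.27 -0.17  1.99  0.06  0.89  1.05]
shift mm [ 1.2 -0.2  9.3] rot [ 0.04  0.2  -0.69]
```

```bash
python3 -m creep '{"dp":[[0.8,0,1],[0,0,1],[0,0,1],[0,0,1],[0,0,0]],"rot":[[0,0.2,0],[0,0,0],[0,0,0],[0,0,0],[0,0,0]],"fingers":[0,0,0,0,0]}' 60
python3 -c "
from h import *
to([.5154,.0689,.122],np.pi-np.radians(14))"
```

```text
time: 11.6
tcp_pos: [0.5165, 0.0686, 0.1275]
eef_rot: [3.141, 0.001, 2.885]
ft_force: [1.5, -0.9, -2.2]
finger_gap: 0.0129
t11.60 tcp [0.5165 0.0686 0.1275] yaw 2.885 gap 0.0129 F [ 1.5 -0.9 -2.2] M [-0.126 -0.157 -0.011] q [-0.06  0.27 -0.17  1.99  0.06  0.88  1.05]
shift mm [1.2 0.1 5.5] rot [ 0.05  0.09 -0.71]
```

```bash
python3 -m creep '{"dp":[[-0.3,0,0.8],[0,0,0.8],[0,0,0.8],[0,0,0],[0,0,0]],"rot":[[0,0,0],[0,0,0],[0,0,0],[0,0,0],[0,0,0]],"fingers":[0,0,0,0,0]}' 60
python3 -c "
from h import *
to([.5168,.0689,.122],np.pi-np.radians(14))"
```

```text
time: 12.22
tcp_pos: [0.5171, 0.0686, 0.1268]
eef_rot: [3.141, 0.002, 2.885]
ft_force: [0.3, -1.0, 2.2]
finger_gap: 0.0133
t12.22 tcp [0.5171 0.0686 0.1268] yaw 2.885 gap 0.0133 F [ 0.3 -1.   2.2] M [-0.166  0.177  0.005] q [-0.06  0.27 -0.17  1.99  0.06  0.88  1.05]
shift mm [0.3 0.2 4.8] rot [ 0.04  0.09 -0.72]
```

Contact: upward force +4 N, collar about 4.6 mm above the face, which is in the expected 2–11 mm band. I'm starting to turn clockwise with a light push.

```bash
python3 -m creep '{"dp":[[0,0,0.5],[0,0,0.5],[0,0,0.5],[0,0,0.5],[0,0,0.4]],"rot":[[0,0,4],[0,0,4],[0,0,4],[0,0,4],[0,0,4]],"fingers":[0,0,0,0,0]}' 60
python3 -c "
from h import *
to([.5168,.0689,.122])"
```

```text
time: 12.85
tcp_pos: [0.5174, 0.0691, 0.1254]
eef_rot: [3.14, 0.001, 2.525]
ft_force: [-2.0, -0.1, 3.5]
finger_gap: 0.0132
t12.85 tcp [0.5174 0.0691 0.1254] yaw 2.525 gap 0.0132 F [-2.  -0.1  3.5] M [-0.148  0.307  0.036] q [-0.11  0.27 -0.12  1.99  0.04  0.87  0.71]
shift mm [ 0.3 -0.5  3.4] rot [0.11 0.07 0.  ]
```

It's engaged: 0.36 rad turned gave 1.4 mm of travel, matching the pitch. Continuing.

```bash
python3 -m creep '{"dp":[[0.2,-0.2,0.5],[0,0,0.5],[0,0,0.5],[0,0,0.5],[0,0,0.4]],"rot":[[0,0,4],[0,0,4],[0,0,4],[0,0,4],[0,0,4]],"fingers":[0,0,0,0,0]}' 60
python3 -c "
from h import *
to([.5168,.0689,.122])"
```

```text
time: 13.48
tcp_pos: [0.5175, 0.0693, 0.124]
eef_rot: [3.139, 0.001, 2.164]
ft_force: [-0.5, -1.2, 3.5]
finger_gap: 0.0133
t13.47 tcp [0.5175 0.0693 0.124 ] yaw 2.164 gap 0.0133 F [-0.5 -1.2  3.5] M [-0.187  0.277  0.031] q [-0.16  0.27 -0.06  2.    0.02  0.87  0.36]
shift mm [ 0.1 -0.8  2. ] rot [0.16 0.05 0.  ]
```

```bash
python3 -m creep '{"dp":[[0,0,0.5],[0,0,0.5],[0,0,0.5],[0,0,0.4],[0,0,0.3]],"rot":[[0,0,3],[0,0,3],[0,0,3],[0,0,3],[0,0,3]],"fingers":[0,0,0,0,0]}' 60
python3 -c "
from h import *
to([.5168,.0689,.122])"
```

```text
time: 14.1
tcp_pos: [0.5178, 0.0694, 0.1231]
eef_rot: [3.139, 0.0, 1.894]
ft_force: [-1.2, 0.3, 3.3]
finger_gap: 0.0135
t14.10 tcp [0.5178 0.0694 0.1231] yaw 1.894 gap 0.0135 F [-1.2  0.3  3.3] M [-0.213  0.334 -0.015] q [-0.19  0.27 -0.02  2.    0.01  0.87  0.1 ]
shift mm [-0.1 -1.1  1. ] rot [0.18 0.02 0.  ]
```

```bash
python3 -m creep '{"dp":[[0,0,0.4],[0,0,0.4],[0,0,0.4],[0,0,0.4],[0,0,0.3]],"rot":[[0,0,2],[0,0,2],[0,0,1.5],[0,0,1.5],[0,0,1]],"fingers":[0,0,0,0,0]}' 60
python3 -c "
from h import *
to([.5168,.0689,.122])"
```

```text
time: 14.72
tcp_pos: [0.518, 0.0693, 0.1225]
eef_rot: [3.139, 0.0, 1.747]
ft_force: [-1.7, -1.0, 5.1]
finger_gap: 0.0132
t14.72 tcp [0.518  0.0693 0.1225] yaw 1.747 gap 0.0132 F [-1.7 -1.   5.1] M [-0.211  0.462  0.006] q [-0.21  0.27  0.    2.   -0.    0.87 -0.04]
shift mm [-0.2 -1.2  0.5] rot [0.17 0.01 0.  ]
```

```bash
python3 -m creep '{"dp":[[0,-0.3,0.3],[0,-0.2,0.3],[0,0,0.3],[0,0,0.3],[0,0,0.3]],"rot":[[0,0,1.5],[0,0,1.5],[0,0,1],[0,0,1],[0,0,1]],"fingers":[0,0,0,0,0]}' 60
python3 -c "
from h import *
to([.5168,.0689,.122])"
```

```text
time: 15.35
tcp_pos: [0.5181, 0.0692, 0.1222]
eef_rot: [3.138, -0.0, 1.635]
ft_force: [-2.0, -1.3, 6.3]
finger_gap: 0.0134
t15.35 tcp [0.5181 0.0692 0.1222] yaw 1.635 gap 0.0134 F [-2.  -1.3  6.3] M [-0.201  0.535  0.033] q [-0.23  0.27  0.02  2.   -0.01  0.86 -0.14]
shift mm [-0.3 -1.3  0.2] rot [ 0.23 -0.01 -0.  ]
```

```bash
python3 -m creep '{"dp":[[0,-0.2,0.3],[0,-0.2,0.3],[0,0,0.3],[0,0,0.2],[0,0,0.2]],"rot":[[0,0,1.2],[0,0,1.2],[0,0,1],[0,0,1],[0,0,1]],"fingers":[0,0,0,0,0]}' 60
python3 -c "
from h import *
to([.5168,.0689,.122])"
```

```text
time: 15.98
tcp_pos: [0.5183, 0.0691, 0.1222]
eef_rot: [3.137, -0.0, 1.533]
ft_force: [-2.0, -0.8, 5.6]
finger_gap: 0.0132
t15.97 tcp [0.5183 0.0691 0.1222] yaw 1.533 gap 0.0132 F [-2.  -0.8  5.6] M [-0.211  0.569  0.046] q [-0.24  0.27  0.03  2.   -0.01  0.86 -0.24]
shift mm [-0.3 -1.5  0.2] rot [ 0.26 -0.02 -0.  ]
```

```bash
python3 -m creep '{"dp":[[0,-0.2,0.2],[0,-0.2,0.2],[0,0,0.2],[0,0,0.2],[0,0,0.2]],"rot":[[0,-0.1,1.2],[0.2,0,1.2],[0,0,1],[0,0,1],[0,0,1]],"fingers":[0,0,0,0,0]}' 60
python3 -c "
from h import *
to([.5168,.0689,.122])"
```

```text
time: 16.6
tcp_pos: [0.5181, 0.069, 0.1221]
eef_rot: [3.14, 0.002, 1.434]
ft_force: [-2.7, -0.9, 5.4]
finger_gap: 0.0134
t16.60 tcp [0.5181 0.069  0.1221] yaw 1.434 gap 0.0134 F [-2.7 -0.9  5.4] M [-0.189  0.457  0.163] q [-0.26  0.28  0.05  2.   -0.02  0.87 -0.34]
shift mm [-0.3 -1.3  0.1] rot [0.06 0.1  0.  ]
```

The torque rose sharply (0.05→0.16 N m) with no further descent and z at 0.122, so the collar is seated. I'm relieving the torque, firming the grip and drawing up gently.

```bash
python3 -m creep '{"dp":[[0,-0.2,0],[0,0,0],[0,0,-0.5],[0,0,-1],[0,0,-1]],"rot":[[0,0,-1],[0,0,0],[0,0,0],[0,0,0],[0,0,0]],"fingers":[0,0,0,0,0]}' 100
python3 -c "
from h import *
to([.5168,.0689,.17])"
```

```text
time: 17.23
tcp_pos: [0.518, 0.0691, 0.1223]
eef_rot: [3.139, 0.001, 1.45]
ft_force: [3.0, -0.7, -6.1]
finger_gap: 0.0126
t17.23 tcp [0.518  0.0691 0.1223] yaw 1.45 gap 0.0126 F [ 3.  -0.7 -6.1] M [-0.023 -0.62  -0.041] q [-0.26  0.27  0.05  2.   -0.01  0.87 -0.32]
shift mm [ -0.4  -1.  -47.7] rot [0.12 0.07 0.  ]
```

```bash
python3 -m creep '{"dp":[[0,0,-1.5],[0,0,-1.5],[0,0,-2],[0,0,-2],[0,0,-2]],"rot":[[0,0,0],[0,0,0],[0,0,0],[0,0,0],[0,0,0]],"fingers":[0,0,0,0,0]}' 100
python3 -c "
from h import *
to([.5168,.0689,.17])"
```

```text
time: 17.85
tcp_pos: [0.5167, 0.0691, 0.1244]
eef_rot: [3.14, 0.002, 1.451]
ft_force: [5.6, 1.4, -15.7]
finger_gap: 0.0128
t17.85 tcp [0.5167 0.0691 0.1244] yaw 1.451 gap 0.0128 F [  5.6   1.4 -15.7] M [ 0.079 -1.52   0.046] q [-0.26  0.27  0.05  2.   -0.01  0.87 -0.32]
shift mm [ -0.3   0.2 -45.6] rot [0.1  0.13 0.  ]
```

```bash
python3 -m creep '{"dp":[[0,0.7,-2.2],[0,0.7,-2.2],[0,0.5,-2.5],[0,0.5,-2.5],[0,0.5,-2.5]],"rot":[[0,0,0],[0,0,0],[0,0,0],[0,0,0],[0,0,0]],"fingers":[0,0,0,0,0]}' 100
python3 -c "
from h import *
to([.5168,.0689,.17])"
```

```text
time: 18.48
tcp_pos: [0.5168, 0.0691, 0.1332]
eef_rot: [-3.138, 0.003, 1.452]
ft_force: [2.9, 0.7, -12.9]
finger_gap: 0.0127
t18.48 tcp [0.5168 0.0691 0.1332] yaw 1.452 gap 0.0127 F [  2.9   0.7 -12.9] M [ 0.211 -0.943 -0.023] q [-0.26  0.26  0.05  1.99 -0.01  0.89 -0.32]
shift mm [ -0.3  -0.2 -36.8] rot [-0.21  0.19 -0.  ]
```

The plug is rising (about 10 mm). Continuing straight up.

```bash
python3 -m creep '{"dp":[[0,0.4,-2.5],[0,0.4,-2.5],[0,0.4,-2.5],[0,0.4,-2.5],[0,0.4,-2.5]],"rot":[[-0.1,0,0],[0,0,0],[0,0,0],[0,0,0],[0,0,0]],"fingers":[0,0,0,0,0]}' 100
python3 -m creep '{"dp":[[0,0.3,-2.5],[0,0.3,-2.5],[0,0.2,-2.5],[0,0.2,-2.5],[0,0,-2.5]],"rot":[[0,0,0],[0,0,0],[0,0,0],[0,0,0],[0,0,0]],"fingers":[0,0,0,0,0]}'
python3 -c "
from h import *
to([.5168,.0689,.17])"
```

```text
time: 19.1
tcp_pos: [0.5173, 0.0692, 0.147]
eef_rot: [-3.136, 0.004, 1.452]
ft_force: [-0.0, 0.0, -2.7]
finger_gap: 0.0126
time: 19.73
tcp_pos: [0.5191, 0.0684, 0.1635]
eef_rot: [-3.137, 0.004, 1.452]
ft_force: [0.0, -0.5, -3.7]
finger_gap: 0.0125
t19.73 tcp [0.5191 0.0684 0.1635] yaw 1.452 gap 0.0125 F [ 0.  -0.5 -3.7] M [ 0.008 -0.013  0.012] q [-0.26  0.22  0.05  1.96 -0.01  0.96 -0.32]
shift mm [ 0.2 -2.4 -6.5] rot [-0.26  0.23 -0.  ]
```

The plug is out: the load is 3.7 N, puller plus plug. I'm lifting clear and heading toward the tray, stopping short for a view.

```bash
python3 -m creep '{"dp":[[0,-1,-12],[20,-2,-12],[30,-4,-3],[35,-4,0],[35,-4,0]],"rot":[[-0.2,0.2,0],[0,0,0],[0,0,0],[0,0,0],[0,0,0]],"fingers":[0,0,0,0,0]}' 100
python3 -m creep '{"dp":[[15,-1,0],[5,0,0],[0,0,0],[0,0,0],[0,0,0]],"rot":[[0,0,0],[0,0,0],[0,0,0],[0,0,0],[0,0,0]],"fingers":[0,0,0,0,0]}'
python3 - <<'E'
from h import *
import pickle
to([.52,.3,.1])
r=shot("wrist","w5.png")[:3];pickle.dump(r,open("w5.pkl","wb"))
a=shot("scene")[0];b=shot("side")[0]
f=np.zeros((384+200,512,3),np.uint8);f[:384]=r[0];f[384:,:256]=cv2.resize(a[180:380,220:476],(256,200));f[384:,256:]=b[80:280,130:386]
cv2.imwrite("pics/c5.png",f)
E
```

```text
time: 20.35
tcp_pos: [0.5202, 0.1868, 0.1946]
eef_rot: [3.14, 0.001, 1.441]
ft_force: [0.6, 0.9, -4.2]
finger_gap: 0.0127
time: 20.98
tcp_pos: [0.522, 0.2057, 0.1954]
eef_rot: [3.14, 0.003, 1.441]
ft_force: [-0.2, 1.7, -4.1]
finger_gap: 0.0131
t20.98 tcp [0.522  0.2057 0.1954] yaw 1.441 gap 0.0131 F [-0.2  1.7 -4.1] M [ 0.026  0.029 -0.029] q [-0.43  0.25 -0.03  1.85  0.01  1.04 -0.59]
shift mm [ 93.5 -14.4  95.1] rot [0.12 0.19 0.  ]
```

View pics/c5.png

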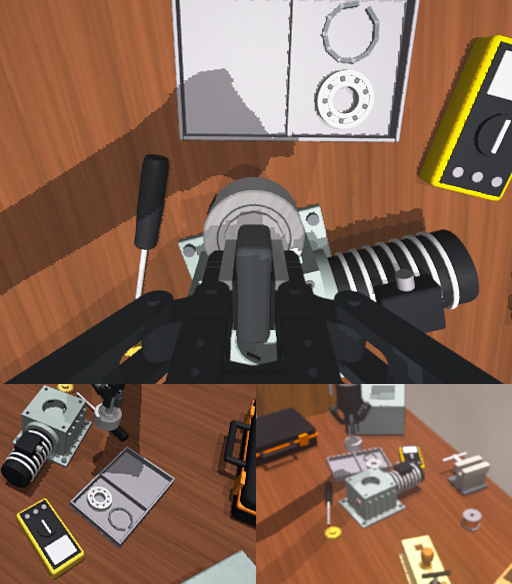

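The wrist view shows the plug held level on the puller. The tray's near edge runs from (181,139) to (400,140) with its divider at x≈290, and the left compartment is empty. In the scene inset the tray's corners are near (345,243) and (291,302).

Run:
```python
from h import *
import pickle
np.set_printoptions(precision=4,suppress=True)
w=pickle.load(open("w5.pkl","rb"))[1:];S=pickle.load(open("o0.pkl","rb"))["scene"][1:]
A=onz(*w,181,139,.022);B=onz(*w,400,140.5,.022);D=onz(*w,290,138,.022)
print(A,B,D,"len",np.linalg.norm(A-B))
print("tri",tri((*w,181,139),(*S,346.5,243.5)),tri((*w,400,140.5),(*S,291,301)))
u=(B-A)/np.linalg.norm(B-A);v=np.array([-u[1],u[0],0]);print("ang",np.degrees(np.arctan2(u[1],u[0])))
for c in ((A+B)/2-.052*u+.065*v, A+.053*u+.065*v): print("cell",c)
C=(A+B)/2-.052*u+.065*v
to([*C[:2],.2])
```

```text
[0.4573 0.2436 0.022 ] [0.6652 0.215  0.022 ] [0.5608 0.231  0.022 ] len 0.2098809073826421
tri [0.455  0.2434 0.0127] [0.6676 0.2168 0.0154]
ang -7.831684470475375
cell [0.5186 0.3008 0.022 ]
cell [0.5187 0.3008 0.022 ]
t21.12 tcp [0.5219 0.2063 0.1955] yaw 1.441 gap 0.0128 F [-0.1  1.2 -3.8] M [ 0.022  0.023 -0.038] q [-0.43  0.25 -0.03  1.85  0.01  1.04 -0.59]
shift mm [ 93.3 -15.5  -4.8] rot [0.12 0.16 0.  ]
```

The near edge measures 209.9 mm (210 expected), and the cell centre is at (0.5187, 0.3008). I'm moving over it and starting down.

```bash
python3 -m creep '{"dp":[[28,-5,0],[32,-5,0],[25,-4,0],[10,-1,0],[0,0,0]],"rot":[[0.1,0.2,0],[0,0,0],[0,0,0],[0,0,0],[0,0,0]],"fingers":[0,0,0,0,0]}' 100
python3 -c "
from h import *
to([.5187,.3008,.0545])"
```

```text
time: 21.75
tcp_pos: [0.5203, 0.3018, 0.1949]
eef_rot: [3.141, 0.001, 1.437]
ft_force: [-0.2, -0.6, -4.4]
finger_gap: 0.0127
t21.75 tcp [0.5203 0.3018 0.1949] yaw 1.437 gap 0.0127 F [-0.2 -0.6 -4.4] M [-0.055  0.05  -0.002] q [-0.54  0.33 -0.07  1.75  0.03  1.06 -0.75]
shift mm [ -1.   -1.4 140.4] rot [0.01 0.07 0.  ]
```

```bash
python3 -m creep '{"dp":[[-1,-1,25],[0,0,30],[0,0,30],[0,0,20],[0,0,8]],"rot":[[0,0,0],[0,0,0],[0,0,0],[0,0,0],[0,0,0]],"fingers":[0,0,0,0,0]}' 100
python3 -m creep '{"dp":[[0,0,3],[0,0,0],[0,0,0],[0,0,0],[0,0,0]],"rot":[[0,0,0],[0,0,0],[0,0,0],[0,0,0],[0,0,0]],"fingers":[0,0,0,0,0]}'
python3 -c "
from h import *
to([.5187,.3008,.0545],1.437)"
```

```text
time: 22.38
tcp_pos: [0.524, 0.2915, 0.081]
eef_rot: [3.136, 0.005, 1.426]
ft_force: [0.2, 0.5, -4.2]
finger_gap: 0.0126
time: 23.0
tcp_pos: [0.5266, 0.2909, 0.0809]
eef_rot: [3.132, 0.003, 1.424]
ft_force: [0.1, 0.7, -4.2]
finger_gap: 0.0125
t23.00 tcp [0.5266 0.2909 0.0809] yaw 1.424 gap 0.0125 F [ 0.1  0.7 -4.2] M [-0.023 -0.01   0.009] q [-0.53  0.46 -0.06  1.83  0.05  0.84 -0.76]
shift mm [ 8.7 -9.5 26.3] rot [ 0.56  0.16 -0.73]
```

Some lateral drift on the way down, so I'm correcting that and the tilt before the soft set-down.

```bash
python3 -m creep '{"dp":[[5,-5,3],[4,-4,3],[1,-1,3],[0,0,2],[0,0,0]],"rot":[[0.3,0.1,-0.3],[0.2,0.1,-0.3],[0.1,0,0],[0,0,0],[0,0,0]],"fingers":[0,0,0,0,0]}' 100
python3 -c "
from h import *
to([.5187,.3008,.0545],1.437)"
```

```text
time: 23.62
tcp_pos: [0.517, 0.3038, 0.0689]
eef_rot: [-3.14, -0.001, 1.437]
ft_force: [-0.1, 0.3, -4.2]
finger_gap: 0.0127
t23.62 tcp [0.517  0.3038 0.0689] yaw 1.437 gap 0.0127 F [-0.1  0.3 -4.2] M [0.013 0.018 0.031] q [-0.54  0.48 -0.07  1.83  0.04  0.83 -0.77]
shift mm [-2.7  2.1 14.3] rot [-0.11 -0.06 -0.  ]
```

```bash
python3 -m creep '{"dp":[[-1,1,2.5],[0,0,2.5],[0,0,2],[0,0,1.5],[0,0,0]],"rot":[[-0.1,0,0],[0,0,0],[0,0,0],[0,0,0],[0,0,0]],"fingers":[0,0,0,0,0]}' 100
python3 -c "
from h import *
to([.5187,.3008,.0545],1.437)"
```

```text
time: 24.25
tcp_pos: [0.5184, 0.3019, 0.0598]
eef_rot: [3.141, -0.001, 1.436]
ft_force: [-0.2, -0.2, -4.1]
finger_gap: 0.0126
t24.25 tcp [0.5184 0.3019 0.0598] yaw 1.436 gap 0.0126 F [-0.2 -0.2 -4.1] M [ 0.03   0.02  -0.017] q [-0.54  0.49 -0.07  1.84  0.04  0.81 -0.77]
shift mm [-1.1  0.5  5.3] rot [ 0.01 -0.04 -0.07]
```

```bash
python3 -m creep '{"dp":[[0,0,1],[0,0,1],[0,0,0.8],[0,0,0.8],[0,0,0.6]],"rot":[[0,0,0],[0,0,0],[0,0,0],[0,0,0],[0,0,0]],"fingers":[0,0,0,0,0]}' 100
python3 -c "
from h import *
to([.5187,.3008,.0545],1.437)"
```

```text
time: 24.88
tcp_pos: [0.5186, 0.3022, 0.0556]
eef_rot: [3.141, -0.001, 1.436]
ft_force: [-0.8, -2.0, -4.1]
finger_gap: 0.0127
t24.88 tcp [0.5186 0.3022 0.0556] yaw 1.436 gap 0.0127 F [-0.8 -2.  -4.1] M [-0.008  0.014  0.028] q [-0.54  0.5  -0.07  1.84  0.04  0.8  -0.77]
shift mm [-1.4  0.3  1.1] rot [ 0.04 -0.07 -0.06]
```

```bash
python3 -m creep '{"dp":[[0,0,0.5],[0,0,0.5],[0,0,0.5],[0,0,0.4],[0,0,0]],"rot":[[0,0,0],[0,0,0],[0,0,0],[0,0,0],[0,0,0]],"fingers":[0,0,0,0,0]}' 100
python3 -c "
from h import *
to([.5187,.3008,.0545],1.437)"
```

```text
time: 25.5
tcp_pos: [0.5186, 0.3022, 0.0544]
eef_rot: [3.141, -0.001, 1.436]
ft_force: [-0.2, -0.6, -4.7]
finger_gap: 0.0129
t25.50 tcp [0.5186 0.3022 0.0544] yaw 1.436 gap 0.0129 F [-0.2 -0.6 -4.7] M [-0.016  0.064  0.022] q [-0.54  0.5  -0.07  1.84  0.04  0.8  -0.77]
shift mm [-1.4  0.3 -0.1] rot [ 0.03 -0.06 -0.06]
```

```bash
python3 -m creep '{"dp":[[0,0,0.5],[0,0,0.5],[0,0,0.5],[0,0,0.4],[0,0,0]],"rot":[[0,0,0],[0,0,0],[0,0,0],[0,0,0],[0,0,0]],"fingers":[0,0,0,0,0]}' 100
python3 -c "
from h import *
to([.5187,.3008,.0545],1.437)"
```

```text
time: 26.12
tcp_pos: [0.5186, 0.3023, 0.0543]
eef_rot: [3.141, -0.001, 1.436]
ft_force: [-1.7, -1.1, 0.6]
finger_gap: 0.0128
t26.12 tcp [0.5186 0.3023 0.0543] yaw 1.436 gap 0.0128 F [-1.7 -1.1  0.6] M [-0.222  0.423 -0.015] q [-0.54  0.5  -0.07  1.84  0.04  0.8  -0.77]
shift mm [-1.4  0.3 -0.2] rot [ 0.01 -0.04 -0.07]
```

Down: the floor has taken the weight (−4.1→+0.6 N) and z has stopped at 0.0543. Releasing and retreating straight up.

```bash
python3 -m creep '{"dp":[[0,0,0],[0,0,0],[0,0,0],[0,0,0],[0,0,0]],"rot":[[0,0,0],[0,0,0],[0,0,0],[0,0,0],[0,0,0]],"fingers":[0.12,0.2,0.35,0.5,0.5]}' 20
python3 -m creep '{"dp":[[0,0,-5],[0,0,-15],[0,0,-25],[0,0,-35],[0,0,-35]],"rot":[[0,0,0],[0,0,0],[0,0,0],[0,0,0],[0,0,0]],"fingers":[0.5,0.5,0.5,0.5,0.5]}'
python3 -m creep '{"dp":[[-40,0,-10],[-40,0,0],[-30,0,0],[0,0,0],[0,0,0]],"rot":[[0,0,0],[0,0,0],[0,0,0],[0,0,0],[0,0,0]],"fingers":[0.5,0.5,0.5,0.5,0.5]}'
python3 - <<'E'
from h import *
to([.5187,.3008,.2])
r=shot("wrist","w6.png")[0];a=shot("scene")[0];b=shot("side")[0]
f=np.zeros((600,700,3),np.uint8);f[:288,:384]=cv2.resize(r,(384,288));f[288:588,:384]=cv2.resize(a[220:370,260:452],(384,300));f[:400,384:]=cv2.resize(b[120:320,190:348],(316,400))
cv2.imwrite("pics/c6.png",f)
E
```

```text
time: 26.75
tcp_pos: [0.5214, 0.304, 0.0549]
eef_rot: [3.136, -0.005, 1.436]
ft_force: [-0.1, -0.3, -0.1]
finger_gap: 0.0427
time: 27.38
tcp_pos: [0.5191, 0.3025, 0.1731]
eef_rot: [3.14, -0.002, 1.436]
ft_force: [1.2, -0.5, 0.2]
finger_gap: 0.0427
time: 28.0
tcp_pos: [0.5087, 0.1954, 0.1945]
eef_rot: [3.124, -0.015, 1.439]
ft_force: [0.2, 0.8, 0.2]
finger_gap: 0.0423
t28.00 tcp [0.5087 0.1954 0.1945] yaw 1.439 gap 0.0423 F [0.2 0.8 0.2] M [ 0.028  0.039 -0.014] q [-0.41  0.21 -0.03  1.9   0.    1.   -0.58]
shift mm [105.9  -3.9  -3.9] rot [ 1.02 -0.88 -0.01]
```

View pics/c6.png

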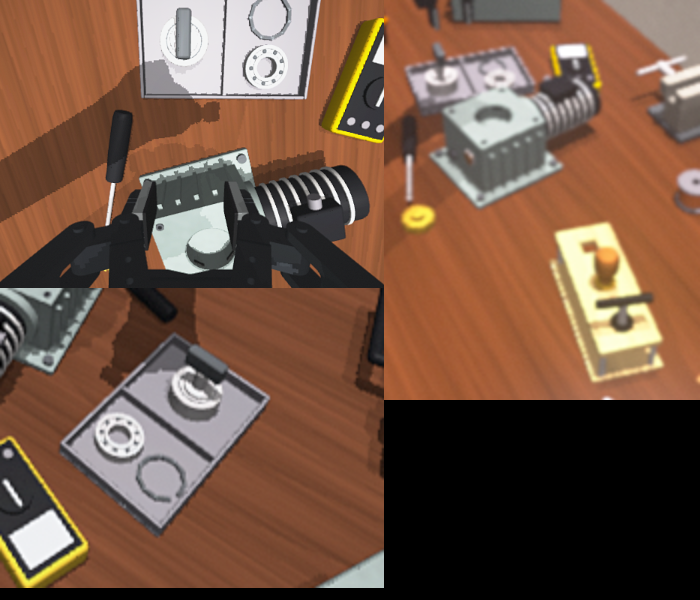

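The plug stands upright with the puller in it: wrist panel (183,38), scene panel (198,385), in the empty compartment. The bore is open, the bearing and circlip haven't moved, and the drift and hex driver are still in the stand. Handing in.

```bash
python3 -c "
from rig import bot
print(bot.sign_off())"
```

```text
the job is handed in; nothing more can be done
None
```

The plug is out of the gearbox and standing upright in the empty tray compartment, with the puller still in it, and the robot is clear of everything. I handed the job in at about 28 s of the 72 s allowed; no verdict is reported.

**How it went**
- **Screwing in:** the lowered puller stopped with its collar about 4.6 mm above the plug's face. It then turned in about 1.45 rad clockwise with a push of 5–8 N, and its descent matched the thread's pitch. I stopped when the torque read 0.16 N m with no further descent.
- **Drawing out:** the highest upward-pull reading was about 16 N.
- **Setting down:** the floor took the weight with about 5 N of contact.

**Last checks**
- The final wrist, scene and side views show the plug upright, the bore open, the bearing and circlip where they were, and the other two tools still in the stand.
- The force reading after letting go was about zero.

**What disagreed or was not ideal**
- **Wing direction:** the text says the wing lies roughly along the stand's y. The images showed it across the plate, along the stand's x, so I gripped it that way.
- **Tray height:** the two-view height of the tray rim came out at 13–15 mm instead of 22 mm, because the scene camera is coarse there. I relied on the rim length (209.9 mm measured against 210 mm) and felt for the floor.
- **Torque margin:** the seating torque of 0.16 N m came fairly close to the 0.2 N m limit. Forces and torques were only read at the end of each five-row move, so short peaks in between were not seen.
- **Sideways force:** it reached about 6 N while drawing the plug, and I corrected for it.

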